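# Open the combination lock of the workshop strongbox

### The job

Unlock the green steel strongbox: turn its dial right to 87, then left to 12, then right again, slowly, until you feel it come up against its stop, not far from 0; forced past the stop, the lock lets go and has to be dialled again. Then turn the bolt handle right as far as it goes and leave it there, with the things on and beside the box undisturbed.

Things in the scene. Friction and masses are not known exactly. Their poses are not given: they have to be found in the camera images.
- chest: steel strongbox, green body, flat light grey lid, 300 mm (its x) by 400 (its y) by 140 high, fixed. Origin: centre of its underside, z up. In the lid stand the dial (axis at x -10, y -90 mm) and the bolt handle (axis at x -10, y +80 mm); the lid's hinges are on the far (+x) side. Lock: after 87 and 12 a spring lever drops into its notch as the dial comes back right, and frees the handle.
- dial: the dial. Origin on its axis, 4 mm above the lid, z up. Turns flat on the lid: a black flange 84 mm across, top 10 mm above the lid, white marks every 5 numbers (longer every 10), and a round knurled knob 46 mm across, 10 to 46 mm above the lid: grip it across its sides, at any yaw; one grasp can serve all three turns. The x axis points to the zero mark (red, on flange and knob).
- dial_index (a point): the red index mark on the fixed aluminium ring (100 mm across) round the dial, 46 mm from the dial's axis on the box's far (+x) side, 4 mm above the lid: the number at this mark is the dial's setting
- dial_angle (a joint): dial angle, rad; 0: red zero mark at the index. 100 numbers of 0.0628 rad; left (anticlockwise from above) raises angle and number: 12 is 0.754, 87 is -0.817. Starts at 0 to 8. 87 and 12 must be right within 2 numbers, not overrun. Turns at 0.1 to 0.25 N m. The stop, unmarked, is anywhere from 94 to 8; there resistance grows by 0.3 to 0.5 N m within 1 number, then the lever is forced out
- lever_grip (a point): on the bolt handle's bar, 85 mm from the handle's axis, 47 mm above the lid. Black bar 14 mm wide, 16 tall (top 55 mm above the lid), 118 long, ball of 21 mm at its free end, on a steel hub 34 mm across; the x axis points along the bar from the free end to the hub
- handle: bolt handle. Origin on its upright axis at the level of the lid's top, z up; the x axis points from the bar's free end to the hub
- handle_angle (a joint): bolt handle angle in rad: 0 locked, the bar pointing from the hub to the near (-x) side of the box; it grows as the handle is turned right (clockwise seen from above), the bar's free end swinging away from the dial, to its stop at 1.05. It takes about 0.3 N m and stays where it is left. While the lock is not open it stops at 0.05 to 0.15.
- jar_mid (a point): screw jar with a yellow cap, 56 mm across, 65 mm high, standing on the lid behind the handle; middle of its height; leave alone
- tape_measure_mid (a point): yellow and black tape measure, 62 x 32 x 58 mm, standing on the lid behind the dial; its middle; leave alone
- battery_mid (a point): black tool battery, 75 x 115 x 67 mm, on the bench at the box's right (-y) end; its middle; leave alone
- wrench_grip (a point): middle of the handle of a steel open-ended wrench on the bench at the box's left (+y) end; leave alone

How it is judged:
On the way, in this order (a step that is already met when the one before it is completed fails the run):
1. the dial stands at 87 (value of joint dial_angle between -0.975 and -0.66 rad), for 0.1 s.
2. the dial stands at 12 (value of joint dial_angle between 0.597 and 0.912 rad), for 0.1 s.
3. the dial has come back right to its stop (value of joint dial_angle between -0.42 and 0.56 rad), for 0.2 s.
At the end, for the whole second after the job is handed in: The bolt handle is turned right to its stop (beyond 0.97 of 1.05 rad) and the dial rests at its stop, between -0.42 and 0.56 rad; jar, tape measure, battery and wrench have not been moved (all of step 3 and value of joint handle_angle above 0.97 rad); the robot touches nothing.
It fails at once if the screw jar, tape measure, battery or wrench is moved by more than 20 mm (distance of any of jar_mid, tape_measure_mid, battery_mid, wrench_grip from where it was at the start of the episode above 0.02 m).
It also fails if it takes over 67 s, if anything falls off the work surface, if the arm or the gripper's body presses on something with over 40 N, if the wrist force passes 120 N, or if a joint passes its speed limit or range.

### The arm

A 6-joint arm with a two-finger parallel gripper is mounted at the origin on the work surface. World frame = base frame: x ahead of the robot, y to its left, z up, the work surface at z = 0. Lengths are in m, angles in rad, forces in N, time in s.
With the tool pointing down it reaches from about 0.35 to 0.875 m from the base axis. Payload 15.5 kg.
Tool frame: the origin (TCP) lies midway between the tips of the shut fingers; the grasp point (between the pads) lies 19 mm behind it (bot.grasp_offset is the distance from the TCP to the grasp point, in m); x points along the fingers, y is the direction in which the jaws open and shut, and the axes are right-handed (so a half turn about x gives the same grasp; the last joint's range is limited). The gripper opens to 85 mm and grips with 20 to 120 N. Pads are 22 mm wide; open, the fingers measure 114 mm over their backs; the gripper's body (76 mm by 85 mm) begins 54 mm behind the grasp point. The pads swing forward as they close: fully open they stand 13 mm farther back than shut.
Start: joints at [1.173, 0.494, 1.345, -0, 1.302, -0.096], TCP at [0.186, 0.597, 0.231] pointing down, gripper open.
Joint ranges: [-2.91, 2.91], [-0.82, 2.16], [0.22, 2.67], [-1.22, 4.37], [0.12, 2.79], [-3.08, 3.08]. Speed limits (rad/s): [1.89, 1.89, 2.57, 3.01, 3.01, 3.01].

### API

Orientations are given as a unit quaternion [w, x, y, z].
In Python, from rig import bot gives the robot as it stands.
- The arm moves only by the tool servo_tool, never from a script. Its argument "increments" is a list of rows, each a list of 7 numbers: the shift along the tool's x, y, z in mm, then the turn, a rotation vector about the tool's x, y, z in rad, then the finger opening in mm, from 0 to 85.4. In form: [[x, y, z, ax, ay, az, gripper], ...]. A call has 1 to 8 rows; each row is the pose to reach, as a shift and turn from the pose measured when the call began, along the tool's axes at that moment; what a row does not reach only later rows make up. A row lasts 1/8 s, in which the tool goes at most 62.5 mm and 10.7 degrees, less where a joint would pass 70% of its speed; a pose out of reach is approached as far as the arm can. A call with a gripper value outside its range is refused whole. The fingers move at their own pace and stop on an object; "squeeze" is the grip in N (left out, the last holds). Time passes only in rows, so rows that repeat a pose let the fingers close. It gives the time, the measured TCP pose, the force and the opening at its end, in the units of the state.
- bot.state(): the state, without advancing time (a new reading comes with each control period).
- bot.capture(name): name is "side" or "top" or "wrist"; returns (picture, depth): 420x560x3 uint8, red, green, blue; 420x560 float32, m along the optical axis (not along the pixel's ray), 0 where there is no reading.
- bot.camera_model(name): a dict with "fovy" (degrees; the focal length in pixels is half the picture's height over the tangent of half this angle, whatever the lens; pixels are square), "cx", "cy" (the principal point, pixels), "R" (3x3) and "t" (3): a world point X has camera coordinates R X + t. Camera axes: x right, y down, z forward; pixel columns grow to the right and rows downward; lengths in m; the calibration is good to about 2 mm. A picture is of the moment at which its call begins: read the wrist's pose just before it. camera_model takes no time and is no camera call; for the wrist camera it gives the pose at the moment of the call.
- bot.sign_off(): hands the job in, once; it reports no verdict.
The state is a dict: "time_s": time; "joint_pos": joint angles; "qvel": joint speeds; "joint_efforts": joint torques, N m; "position": TCP position; "tool_rot": TCP orientation; "contact_force": force on the tool from outside, world axes, zero at the start; "moment": the same for the moment, N m; "finger_gap": opening from 0.0 (shut) to 1.0 (fully open).
Only numpy, scipy, OpenCV 4.12 (cv2) and the standard library are available. Lean on these libraries where they do the work, as an engineer would, in place of code of your own. Each camera call takes 0.05 s, during which the arm holds its last target.

## Working session

There is one attempt and no reset: what is moved stays moved. The work goes in short steps, Python scripts to look and compute and a tool call to move; the robot and the scene stay as the last step left them, time stands still between calls to the robot, and variables do not carry over. Pictures are saved under pics/ and viewed, and the job is handed in when it is done.

Besides the shell and the picture viewer there is one more tool, called after "Emit:" as name(argument=value, ...), one argument or row to a line, values as JSON. servo_tool: Moves the arm, as the interface text tells. Its arguments: {"type":"object","properties":{"increments":{"type":"array","items":{"type":"array","items":{"type":"number"}}},"squeeze":{"type":"number"}},"required":["increments"]}

```bash
ls; mkdir -p pics
python3 - <<'E'
from rig import bot
import cv2
s=bot.state();print(s)
for n in("top","side","wrist"):
    m=bot.camera_model(n);print(n,m)
    p,d=bot.capture(n);cv2.imwrite(f"pics/{n}0.png",p[:,:,::-1]);import numpy as np;np.save(f"pics/{n}0.npy",d)
E
```

```text
pics
{'time_s': 0.0, 'joint_pos': array([ 1.17249124e+00,  4.94161059e-01,  1.34613666e+00, -4.03579576e-05,
        1.30252911e+00, -9.54616419e-02]), 'qvel': array([-0.00012831, -0.00131051,  0.0005332 ,  0.00034729, -0.00051886,
        0.00072775]), 'joint_efforts': array([ 4.47309321e-04, -8.82144785e+01, -3.83864379e+01, -1.16604074e-04,
        1.03223504e-02, -5.60199226e-05]), 'position': array([0.18623829, 0.59621625, 0.23071215]), 'tool_rot': array([ 0.69892294,  0.10623239,  0.69910953, -0.10708534]), 'contact_force': array([-0.38904283, -0.31292478,  0.5856961 ]), 'moment': array([-0.02872342,  0.01069826,  0.03186255]), 'finger_gap': 0.9997338708690591}
top {'fovy': 47.69055240463949, 'cx': 280.88220008295605, 'cy': 204.27717016914067, 'R': array([[-0.00364034, -0.99969758, -0.0243207 ],
       [-0.99373038,  0.00633419, -0.11162354],
       [ 0.11174384,  0.02376187, -0.99345291]]), 't': array([0.05857671, 0.6161766 , 1.28959369])}
side {'fovy': 43.24741206206614, 'cx': 281.7482445681263, 'cy': 211.51115254422905, 'R': array([[-0.98671495, -0.1620481 ,  0.01157662],
       [-0.12472437,  0.70993248, -0.69313758],
       [ 0.10410301, -0.6853731 , -0.72071234]]), 't': array([0.60505044, 0.152152  , 1.39143232])}
wrist {'fovy': 66.4002614596705, 'cx': 279.5810513036024, 'cy': 209.80064029886486, 'R': array([[ 0.29780331,  0.95462473, -0.00219294],
       [ 0.91016903, -0.28324061,  0.30226991],
       [ 0.2879332 , -0.09201292, -0.95321986]]), 't': array([-0.62441872, -0.03964618,  0.38179217])}
```

View pics/top0.png

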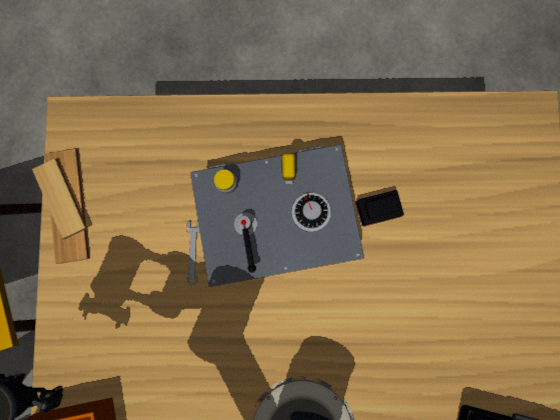

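View pics/side0.png

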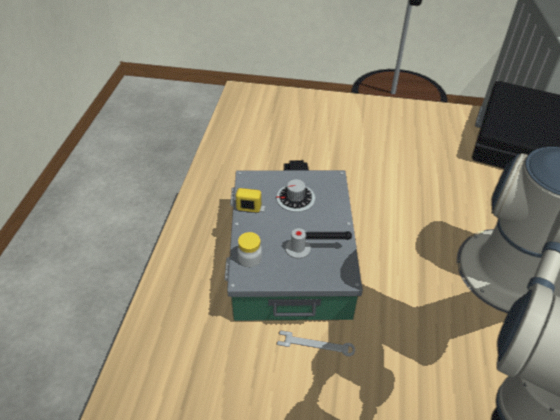

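View pics/wrist0.png

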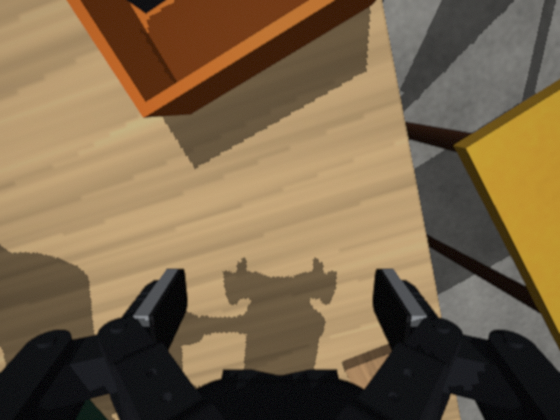

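The top view shows the dial at about (311,211), the handle hub at (245,223) with the bar end at (252,268), the jar at (225,180), the tape at (289,167), the battery at (380,207) and the wrench at (193,253). Next I measure.

```bash
cat > h.py <<'E'
import numpy as np,cv2
def K(m): 
    f=210/np.tan(np.radians(m['fovy'])/2); return f
def cast(m,u,v,z):
    f=K(m); d=np.array([(u-m['cx'])/f,(v-m['cy'])/f,1.]);R=np.array(m['R']);t=np.array(m['t'])
    c=-R.T@t; w=R.T@d; return c+w*(z-c[2])/w[2]
def proj(m,X):
    f=K(m);p=np.array(m['R'])@np.array(X)+np.array(m['t']);return np.array([m['cx']+f*p[0]/p[2],m['cy']+f*p[1]/p[2]])
E
python3 - <<'E'
from rig import bot
from h import *
m=bot.camera_model('top')
im=cv2.imread('pics/top0.png');hsv=cv2.cvtColor(im,cv2.COLOR_BGR2HSV)
mask=((hsv[...,1]<70)&(hsv[...,2]>60)&(hsv[...,2]<130)).astype(np.uint8)
mask[:130]=0;mask[300:]=0;mask[:,:185]=0;mask[:,370:]=0
mask=cv2.morphologyEx(mask,cv2.MORPH_OPEN,np.ones((3,3)))
cs,_=cv2.findContours(mask,cv2.RETR_EXTERNAL,cv2.CHAIN_APPROX_NONE);c=max(cs,key=cv2.contourArea)
r=cv2.minAreaRect(c);b=cv2.boxPoints(r);print(r)
P=np.array([cast(m,u,v,.14)[:2] for u,v in b]);print(P,[np.linalg.norm(P[i]-P[i-1]) for i in range(4)])
ctr=P.mean(0)
# yaw: y axis edge (400)
e=[P[i]-P[i-1] for i in range(4)];l=max(e,key=np.linalg.norm);l=l/np.linalg.norm(l);l*=np.sign(l[1])
yaw=np.arctan2(-l[0],l[1]);print('ctr',ctr,'yaw',yaw)
R=np.array([[np.cos(yaw),-np.sin(yaw)],[np.sin(yaw),np.cos(yaw)]])
for n,q,z in(('dial',(-.01,-.09),.144),('knob',(-.01,-.09),.186),('hub',(-.01,.08),.195),('lever',(-.095,.08),.187),('index',(.036,-.09),.144)):
    X=[*(ctr+R@q),z];print(n,X,proj(m,X))
v=im.copy()
cv2.drawContours(v,[b.astype(int)],0,(0,255,0),1)
crop=im[130:300,180:410];cv2.imwrite('pics/topz.png',cv2.resize(crop,None,fx=3.4,fy=3.4,interpolation=cv2.INTER_CUBIC))
crop=v[130:300,180:410];cv2.imwrite('pics/topy.png',cv2.resize(crop,None,fx=3.4,fy=3.4))
im=cv2.imread('pics/side0.png')
cv2.imwrite('pics/sidez.png',cv2.resize(im[150:340,215:375],None,fx=3.1,fy=3.1,interpolation=cv2.INTER_CUBIC))
ms=bot.camera_model('side')
for n,q,z in(('dial',(-.01,-.09),.144),('knob',(-.01,-.09),.186),('hub',(-.01,.08),.195)):
    print(n,proj(ms,[*(ctr+R@q),z]))
E
```

```text
((275.0419006347656, 213.97689819335938), (118.48998260498047, 158.21861267089844), 79.54009246826172)
[[ 0.69571872  0.29815211]
 [ 0.76809112 -0.10658024]
 [ 0.46723183 -0.15530789]
 [ 0.39653926  0.23794385]] [np.float64(0.3051776237810958), np.float64(0.4111520837938079), np.float64(0.3047797585284686), np.float64(0.3995552168940123)]
ctr [0.58189523 0.06855196] yaw 0.17694534824309674
dial [np.float64(0.5878934820939272), np.float64(-0.021803013196830187), 0.144] [310.18442144 210.45558471]
knob [np.float64(0.5878934820939272), np.float64(-0.021803013196830187), 0.186] [310.81461562 208.77211145]
hub [np.float64(0.5579694967869563), np.float64(0.14554260253106446), 0.195] [242.56149636 220.98883544]
lever [np.float64(0.47429668892300897), np.float64(0.13058060987757897), 0.187] [248.83463275 255.39956446]
index [np.float64(0.6331752369379458), np.float64(-0.01370593481964981), 0.144] [306.83336413 192.88127293]
dial [293.46658467 197.34723758]
knob [293.92573752 185.46071719]
hub [296.27821245 233.73281043]
```

View pics/topz.png

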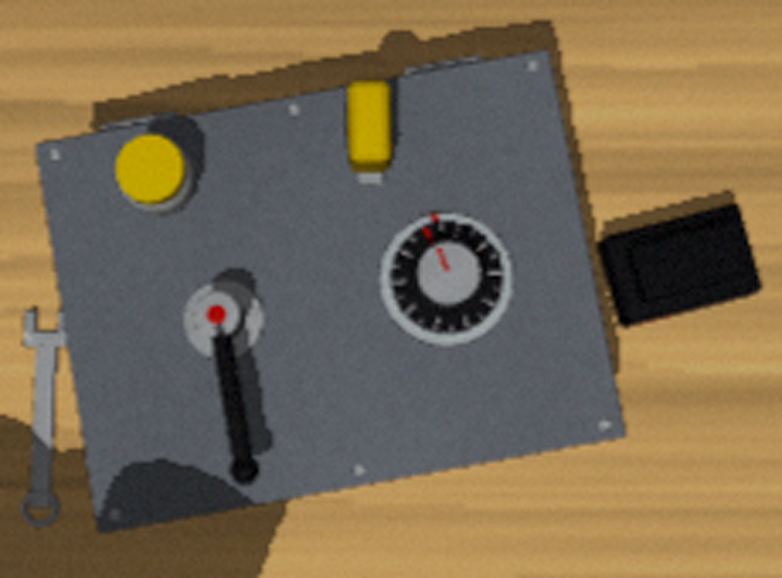

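View pics/topy.png

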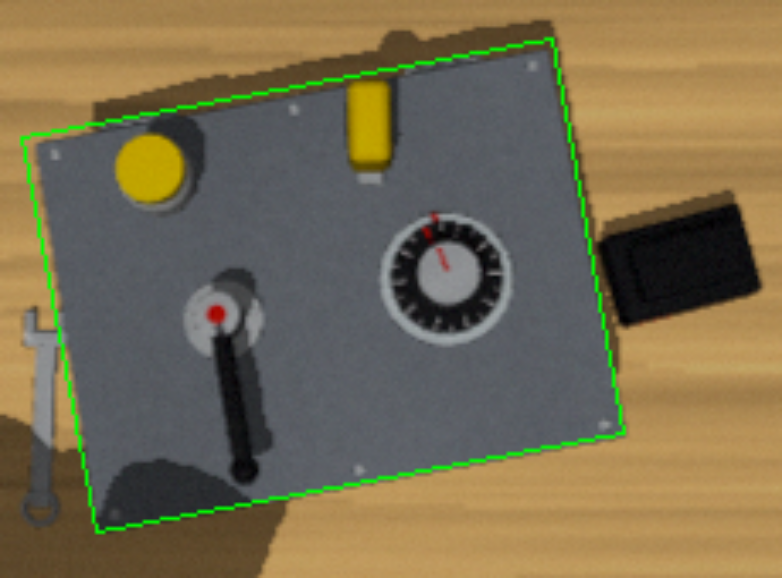

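View pics/sidez.png

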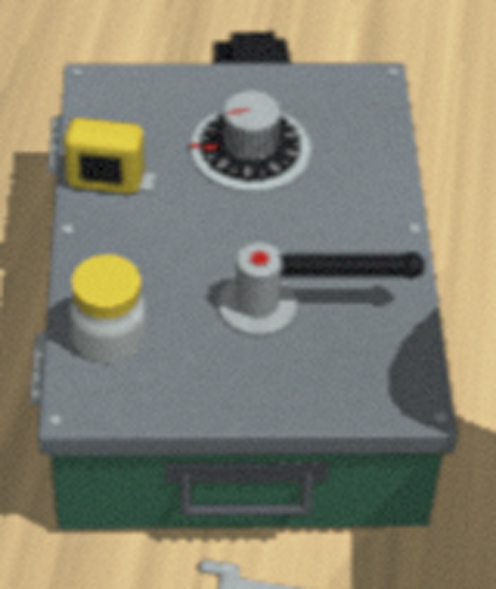

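Run:
```python
from rig import bot
from h import *
from scipy.spatial.transform import Rotation as Ro
mt=bot.camera_model('top');ms=bot.camera_model('side')
for n,box in(('top',(285,335,188,238)),('side',(270,322,170,215))):
    m=bot.camera_model(n);im=cv2.imread(f'pics/{n}0.png');g=im.max(2).astype(int);sat=g-im.min(2)
    x0,x1,y0,y1=box
    k=np.zeros(g.shape,np.uint8);k[y0:y1,x0:x1]=((g>135)&(sat<45))[y0:y1,x0:x1]
    cs,_=cv2.findContours(k,cv2.RETR_EXTERNAL,cv2.CHAIN_APPROX_NONE)
    c=max(cs,key=lambda c:cv2.boundingRect(c)[2]);h=cv2.convexHull(c) if n=='top' else c
    P=np.array([cast(m,*p[0],.144)[:2] for p in c]) 
    (cx,cy),r=cv2.minEnclosingCircle(P.astype(np.float32)*1000);print(n,cx,cy,r,cv2.boundingRect(c))
im=cv2.imread('pics/top0.png').astype(int)
red=((im[...,2]>110)&(im[...,1]<70)&(im[...,0]<70)).astype(np.uint8);red[:180]=0;red[240:]=0;red[:,:230]=0;red[:,330:]=0
n,l,st,ce=cv2.connectedComponentsWithStats(red)
for i in range(1,n):print(st[i],ce[i],cast(mt,*ce[i],.144),cast(mt,*ce[i],.200))
# handle bar end ball (dark) & hub
print('ball',cast(mt,180+244/3.4,130+470/3.4,.187),'hub dot',cast(mt,180+216/3.4,130+314/3.4,.2))
s=bot.state();print(Ro.from_quat(np.roll(s['tool_rot'],-1)).as_matrix())
```

```text
top 584.810546875 -22.76192283630371 49.34642028808594 (292, 193, 38, 39)
side 586.21923828125 -61.39828109741211 96.290283203125 (270, 170, 52, 42)
[307 193   2   2   3] [307.33333333 193.66666667] [ 0.63113702 -0.01496517  0.144     ] [ 0.62358993 -0.01315728  0.2       ]
[304 197   2   2   3] [304.66666667 197.33333333] [ 0.62171894 -0.00805537  0.144     ] [ 0.61460869 -0.00656797  0.2       ]
[309 203   1   1   1] [309. 203.] [ 0.60705173 -0.01898188  0.144     ] [ 0.60062177 -0.01698768  0.2       ]
[310 206   2   3   3] [310.33333333 207.        ] [ 0.59675336 -0.02227586  0.144     ] [ 0.59080107 -0.02012888  0.2       ]
[241 220   5   5  21] [243. 222.] [0.55932587 0.14976696 0.144     ] [0.55510956 0.14393419 0.2       ]
ball [0.44321026 0.12331481 0.187     ] hub dot [0.55424177 0.14263841 0.2       ]
[[-3.47010553e-04  2.98159038e-01  9.54516143e-01]
 [-8.00986127e-04  9.54515812e-01 -2.98159226e-01]
 [-9.99999619e-01 -8.68018587e-04 -9.24058063e-05]]
```

Emit:
servo_tool(
  increments=[
    [-15, -20, 25, 0.12, 0, 0, 85],
    [-35, -50, 60, 0.28, 0, 0, 85],
    [-60, -80, 96, 0.44, 0, 0, 85],
    [-70, -112, 134, 0.6, 0, 0, 85],
    [-70, -144, 172, 0.76, 0, 0, 85],
    [-70, -176, 211, 0.92, 0, 0, 85],
    [-70, -206, 247, 1.08, 0, 0, 85],
    [-70, -236, 283, 1.23, 0, 0, 85],
  ],
)

```text
time_s: 1.15
position: [0.3866, 0.2853, 0.301]
tool_rot: [0.508, 0.491, 0.508, -0.492]
contact_force: [0.1, 0.3, -0.6]
finger_gap: 0.995
```

```bash
cat >> h.py <<'E'
from scipy.spatial.transform import Rotation as Ro
def rel(s,target,yawz=None):
    """shift in tool axes (mm) to target, and turn about tool x for tool z axis yaw"""
    R=Ro.from_quat(np.roll(s['tool_rot'],-1)).as_matrix()
    d=R.T@(np.array(target)-s['position'])*1000
    yz=np.arctan2(R[1,2],R[0,2]); 
    Rt=np.array([[0,-np.sin(yawz),np.cos(yawz)],[0,np.cos(yawz),np.sin(yawz)],[-1,0,0]]) if yawz is not None else R
    rv=Ro.from_matrix(R.T@Rt).as_rotvec()
    return d.round(1),rv.round(4),yz
E
python3 - <<'E'
from rig import bot
from h import *
s=bot.state();print(s['time_s'],s['position'],s['joint_pos'])
print(rel(s,[.585,-.0228,.30],np.radians(-158.3)))
E
```

```text
1.15 [0.38660686 0.28531038 0.30099916] [ 5.11787325e-01  2.19371292e-01  1.58248617e+00 -5.56600484e-04
  1.34050781e+00  4.79032502e-01]
(array([  1.2, 188.2, 314.5]), array([ 1.2249e+00,  1.0000e-03, -1.0000e-04]), np.float64(-1.5379140634487563))
```

Emit:
servo_tool(
  increments=[
    [0, 27, 45, 0.17, 0, 0, 85],
    [0, 54, 90, 0.34, 0, 0, 85],
    [0, 81, 135, 0.51, 0, 0, 85],
    [0, 108, 180, 0.68, 0, 0, 85],
    [0, 135, 225, 0.85, 0, 0, 85],
    [0, 162, 270, 1.02, 0, 0, 85],
    [1, 188, 314, 1.19, 0, 0, 85],
    [1, 188, 314, 1.225, 0, 0, 85],
  ],
)

```text
time_s: 2.15
position: [0.586, -0.0252, 0.2994]
tool_rot: [-0.131, -0.695, -0.13, 0.695]
contact_force: [-0.1, 0.0, -0.2]
finger_gap: 0.991
```

Run:
```python
from rig import bot
from h import *
s=bot.state();print(s['time_s'],s['position'],s['joint_pos'],s['qvel'].round(3),s['moment'])
m=bot.camera_model('wrist');p,d=bot.capture('wrist');im=p[:,:,::-1].copy();cv2.imwrite('pics/w1.png',im)
import pickle;pickle.dump(m,open('pics/w1.pkl','wb'))
print(proj(m,[.585,-.0228,.144]),proj(m,[.585,-.0228,.186]),proj(m,[.6303,-.0148,.144]))
```

```text
2.15 [ 0.58603712 -0.02522046  0.29942692] [-0.1439851   0.38147985  1.34415627 -0.00141895  1.41658892  1.05475747] [ 0.052 -0.032  0.049  0.017  0.003  0.247] [-0.00922873 -0.00710009 -0.04510972]
[277.00035998 191.93273684] [276.69456853 204.56744881] [286.7249614  144.33194036]
```

View pics/w1.png

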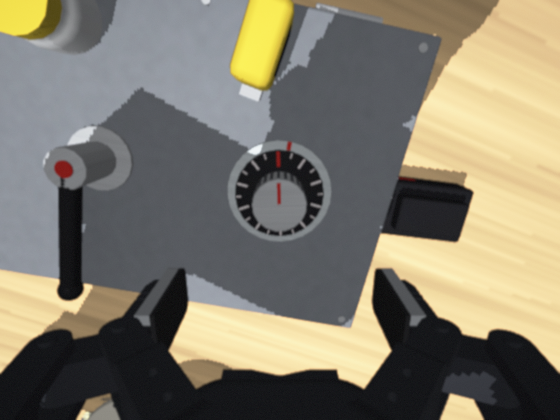

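The wrist view shows the ring centred near (280,192), the index mark at (290,147), the zero mark at (278,158) on the flange and (279,192) on the knob. I will fit these precisely.

```bash
cat > dial.py <<'E'
from h import *
def reds(im,m,C,zs=(.150,.144)):
    b=im.astype(int)
    red=((b[...,2]-np.maximum(b[...,1],b[...,0]))>50).astype(np.uint8)
    n,l,st,ce=cv2.connectedComponentsWithStats(red)
    for i in range(1,n):
        if st[i][4]<4: continue
        for z in (.144,.150,.186):
            X=cast(m,*ce[i],z)[:2]-C; r=np.hypot(*X)
            if r<.06: print(st[i],ce[i].round(1),'z',z,'r',round(r*1000,1),'ang',round(np.arctan2(X[1],X[0]),4))
E
python3 - <<'E'
import pickle
from dial import *
m=pickle.load(open('pics/w1.pkl','rb'));im=cv2.imread('pics/w1.png')
g=im.max(2).astype(int);sat=g-im.min(2)
k=((g>105)&(sat<40)).astype(np.uint8);k2=np.zeros_like(k);k2[135:250,222:338]=k[135:250,222:338]
n,l,st,ce=cv2.connectedComponentsWithStats(k2)
for i in range(1,n):
    if st[i][4]>40: print(st[i],ce[i])
# radial profile: outer edge via rays
C0=np.array([280,192.]);pts=[]
gr=cv2.GaussianBlur(cv2.cvtColor(im,cv2.COLOR_BGR2GRAY),(3,3),0).astype(float)
for a in np.linspace(0,2*np.pi,90,endpoint=False):
    rr=np.arange(44,58,.25);x=(C0[0]+rr*np.cos(a)).astype(np.float32);y=(C0[1]+rr*np.sin(a)).astype(np.float32)
    v=cv2.remap(gr.astype(np.float32),x[None],y[None],cv2.INTER_LINEAR)[0]
    dv=v[4:]-v[:-4];j=dv.argmin()
    if dv[j]<-15: pts.append(cast(m,x[j+2],y[j+2],.142)[:2])
P=np.array(pts)*1000
from scipy.optimize import least_squares
f=lambda q:np.hypot(P[:,0]-q[0],P[:,1]-q[1])-q[2]
r=least_squares(f,[585,-23,50],loss='soft_l1');print(len(P),r.x,np.abs(r.fun).mean())
reds(im,m,r.x[:2]/1000)
E
```

```text
[ 224  135  108  107 4978] [276.50482121 191.07191643]
27 [584.13528168 -25.11913075  50.15511581] 0.15407639394403475
[287 142   4   8  28] [288.6 145.6] z 0.144 r 46.4 ang 0.179
[287 142   4   8  28] [288.6 145.6] z 0.15 r 47.1 ang 0.1854
[287 142   4   8  28] [288.6 145.6] z 0.186 r 50.9 ang 0.2207
[276 151   5  16  66] [277.7 158.9] z 0.144 r 33.4 ang 0.4057
[276 151   5  16  66] [277.7 158.9] z 0.15 r 34.3 ang 0.4041
[276 151   5  16  66] [277.7 158.9] z 0.186 r 39.9 ang 0.3959
[277 183   4  21  62] [278.5 193.1] z 0.144 r 0.6 ang 1.0907
[277 183   4  21  62] [278.5 193.1] z 0.15 r 2.1 ang 0.5569
[277 183   4  21  62] [278.5 193.1] z 0.186 r 11.5 ang 0.3997
```

Emit:
servo_tool(
  increments=[
    [10, 0, 0, 0.02, 0, 0, 85],
    [30, 0, 1, 0.02, 0, 0, 85],
    [30, 0, 1, 0.02, 0, 0, 85],
    [30, 0, 1, 0.02, 0, 0, 85],
  ],
)

```text
time_s: 2.7
position: [0.5841, -0.0234, 0.27]
tool_rot: [-0.125, -0.696, -0.124, 0.696]
contact_force: [0.8, -0.1, -0.1]
finger_gap: 0.996
```

```bash
cat >> dial.py <<'E'
from scipy.optimize import least_squares
def ring(im,m,C,z=.142):
    C0=proj(m,[C[0],C[1],z]);pts=[]
    R0=np.linalg.norm(proj(m,[C[0],C[1]+.05,z])-C0)
    gr=cv2.GaussianBlur(cv2.cvtColor(im,cv2.COLOR_BGR2GRAY),(3,3),0).astype(np.float32)
    for a in np.linspace(0,2*np.pi,120,endpoint=False):
        rr=np.arange(R0*.9,R0*1.12,.25);x=(C0[0]+rr*np.cos(a)).astype(np.float32);y=(C0[1]+rr*np.sin(a)).astype(np.float32)
        v=cv2.remap(gr,x[None],y[None],cv2.INTER_LINEAR)[0]
        dv=v[4:]-v[:-4];j=dv.argmin()
        if dv[j]<-15: pts.append(cast(m,x[j+2],y[j+2],z)[:2])
    P=np.array(pts)*1000
    f=lambda q:np.hypot(P[:,0]-q[0],P[:,1]-q[1])-q[2]
    r=least_squares(f,[C[0]*1000,C[1]*1000,50],loss='soft_l1');print(len(P),r.x,np.abs(r.fun).mean());return r.x[:2]/1000
E
python3 - <<'E'
from rig import bot
from dial import *
s=bot.state();print(s['time_s'],s['position'],s['qvel'].round(3))
m=bot.camera_model('wrist');p,d=bot.capture('wrist');im=p[:,:,::-1].copy();cv2.imwrite('pics/w2.png',im)
C=ring(im,m,[.5843,-.0245]);reds(im,m,C)
print(rel(bot.state(),[C[0],C[1],.155]))
E
```

```text
2.7 [ 0.58409641 -0.02342943  0.26997675] [-0.004 -0.005 -0.014  0.001  0.002 -0.001]
36 [584.15881818 -25.05870188  50.19536997] 0.11941209768544997
[290 144   5   9  35] [291.8 148. ] z 0.144 r 46.5 ang 0.1752
[290 144   5   9  35] [291.8 148. ] z 0.15 r 47.1 ang 0.1828
[290 144   5   9  35] [291.8 148. ] z 0.186 r 51.2 ang 0.224
[278 154   5  18  81] [279.9 162.8] z 0.144 r 33.4 ang 0.4012
[278 154   5  18  81] [279.9 162.8] z 0.15 r 34.4 ang 0.4003
[278 154   5  18  81] [279.9 162.8] z 0.186 r 40.4 ang 0.3954
[280 191   4  23  80] [281.5 202. ] z 0.144 r 1.1 ang -2.9446
[280 191   4  23  80] [281.5 202. ] z 0.15 r 0.7 ang 0.6498
[280 191   4  23  80] [281.5 202. ] z 0.186 r 11.3 ang 0.3968
(array([115.2,   1.3,   0.6]), array([0., 0., 0.]), np.float64(-2.7872943428162333))
```

View pics/w2.png

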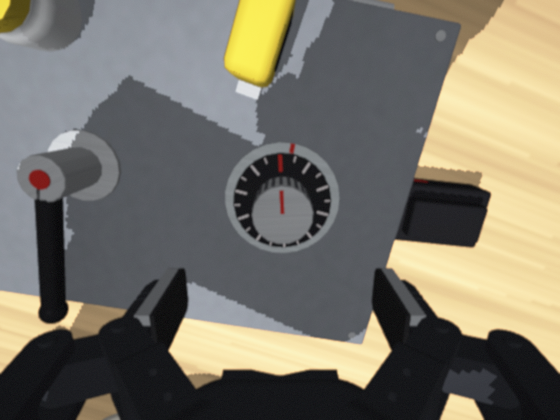

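Emit:
servo_tool(
  increments=[
    [30, 0.5, 0.5, 0, 0, 0, 85],
    [60, 0.7, 0.5, 0, 0, 0, 85],
    [85, 0.7, 0.5, 0, 0, 0, 75],
    [105, 0.7, 0.5, 0, 0, 0, 65],
    [114, 0.7, 0.5, 0, 0, 0, 58],
    [114, 0.7, 0.5, 0, 0, 0, 55],
  ],
)

```text
time_s: 3.5
position: [0.5841, -0.0244, 0.1564]
tool_rot: [-0.125, -0.696, -0.124, 0.696]
contact_force: [-0.6, 0.2, 0.6]
finger_gap: 0.64
```

Emit:
servo_tool(
  increments=[
    [0, 0, 0, 0, 0, 0, 40],
    [0, 0, 0, 0, 0, 0, 40],
    [0, 0, 0, 0, 0, 0, 40],
    [0, 0, 0, 0, 0, 0, 40],
  ],
  squeeze=50,
)

```text
time_s: 4.0
position: [0.5848, -0.0251, 0.1576]
tool_rot: [0.125, 0.696, 0.124, -0.696]
contact_force: [-0.5, -5.7, 1.5]
finger_gap: 0.521
```

```bash
cat > look.py <<'E'
import sys
from rig import bot
from dial import *
s=bot.state();d=rel(s,s['position'])
print(s['time_s'],s['position'],'F',s['contact_force'].round(2),'M',s['moment'].round(3),'gap',s['finger_gap'],'yawz',d[2],'q6',s['joint_pos'][5],'eff6',s['joint_efforts'][5])
if len(sys.argv)>1:
    C=np.array([.5842,-.0250])
    m=bot.camera_model('wrist');p,_=bot.capture('wrist');im=p[:,:,::-1].copy();cv2.imwrite(f'pics/{sys.argv[1]}.png',im)
    reds(im,m,C)
E
python3 look.py w3
```

```text
4.0 [ 0.58483059 -0.02513814  0.1576425 ] F [-0.5  -5.72  1.54] M [-0.894  0.094 -0.133] gap 0.5206878839487044 yawz -2.787181320665563 q6 1.0734037931026514 eff6 -0.03564110258594155
[292 168  10  16 112] [296.2 175.4] z 0.144 r 46.4 ang 0.1764
[292 168  10  16 112] [296.2 175.4] z 0.15 r 47.6 ang 0.1878
[292 168  10  16 112] [296.2 175.4] z 0.186 r 54.6 ang 0.2463
[272 187   9  29 211] [276.2 200.8] z 0.144 r 32.6 ang 0.4079
[272 187   9  29 211] [276.2 200.8] z 0.15 r 34.3 ang 0.4039
[272 187   9  29 211] [276.2 200.8] z 0.186 r 44.6 ang 0.3863
[274 261  10  40 281] [278.6 280.3] z 0.144 r 13.2 ang -2.8318
[274 261  10  40 281] [278.6 280.3] z 0.15 r 9.8 ang -2.8475
[274 261  10  40 281] [278.6 280.3] z 0.186 r 11.1 ang 0.4064
```

View pics/w3.png

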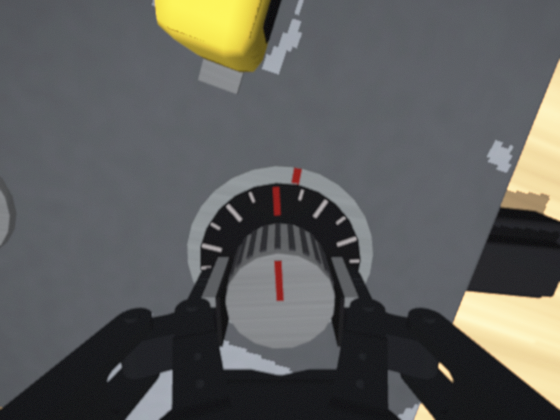

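Emit:
servo_tool(
  increments=[
    [0, 0, 0, 0.1, 0, 0, 40],
    [0, 0, 0, 0.22, 0, 0, 40],
    [0, 0, 0, 0.34, 0, 0, 40],
    [0, 0, 0, 0.46, 0, 0, 40],
    [0, 0, 0, 0.58, 0, 0, 40],
    [0, 0, 0, 0.7, 0, 0, 40],
    [0, 0, 0, 0.8, 0, 0, 40],
    [0, 0, 0, 0.84, 0, 0, 40],
  ],
)

```text
time_s: 5.05
position: [0.5848, -0.0248, 0.1578]
tool_rot: [-0.17, 0.687, -0.171, -0.686]
contact_force: [2.7, 2.2, -12.7]
finger_gap: 0.524
```

```bash
python3 look.py w4
```

```text
5.05 [ 0.5848145  -0.02482595  0.15782027] F [  2.65   2.2  -12.74] M [ 0.459 -0.38   0.19 ] gap 0.5238621593487086 yawz 2.6538737664531427 q6 1.9155977210133137 eff6 0.07692712359130383
[216 186  14  15 106] [222.7 193.1] z 0.144 r 46.7 ang 0.1921
[216 186  14  15 106] [222.7 193.1] z 0.15 r 47.3 ang 0.1536
[216 186  14  15 106] [222.7 193.1] z 0.186 r 52.0 ang -0.0556
[272 187   9  29 208] [275.9 200.7] z 0.144 r 32.4 ang -0.4126
[272 187   9  29 208] [275.9 200.7] z 0.15 r 34.1 ang -0.4181
[272 187   9  29 208] [275.9 200.7] z 0.186 r 44.3 ang -0.4424
[274 261   9  40 278] [278.1 280.2] z 0.144 r 13.5 ang 2.5542
[274 261   9  40 278] [278.1 280.2] z 0.15 r 10.1 ang 2.522
[274 261   9  40 278] [278.1 280.2] z 0.186 r 10.8 ang -0.3749
```

View pics/w4.png

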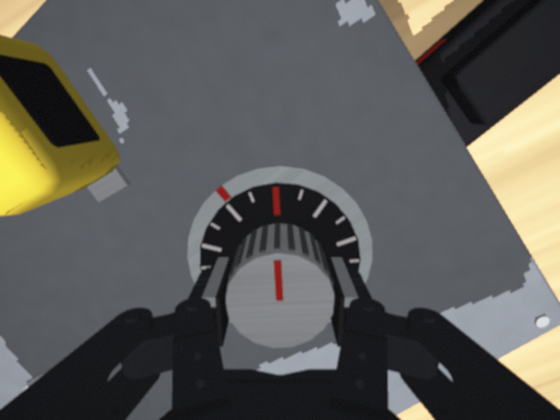

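Emit:
servo_tool(
  increments=[
    [0, 0, 0, 0.07, 0, 0, 40],
    [0, 0, 0, 0.14, 0, 0, 40],
    [0, 0, 0, 0.19, 0, 0, 40],
    [0, 0, 0, 0.205, 0, 0, 40],
    [0, 0, 0, 0.205, 0, 0, 40],
  ],
)

```text
time_s: 5.72
position: [0.5849, -0.0247, 0.1578]
tool_rot: [-0.24, 0.666, -0.24, -0.664]
contact_force: [2.9, 2.1, -14.9]
finger_gap: 0.529
```

```bash
python3 look.py w5
```

```text
5.725 [ 0.58485887 -0.02472771  0.15780608] F [  2.93   2.07 -14.88] M [ 0.319 -0.559 -0.047] gap 0.5292801947926684 yawz 2.448607866681864 q6 2.120895873636077 eff6 0.27969807386398315
[272 187   9  29 208] [276.  200.6] z 0.144 r 32.3 ang -0.617
[272 187   9  29 208] [276.  200.6] z 0.15 r 34.0 ang -0.6226
[272 187   9  29 208] [276.  200.6] z 0.186 r 44.2 ang -0.6471
[203 199  15  14 106] [210.2 205.7] z 0.144 r 46.7 ang 0.1955
[203 199  15  14 106] [210.2 205.7] z 0.15 r 46.9 ang 0.1475
[203 199  15  14 106] [210.2 205.7] z 0.186 r 49.9 ang -0.1258
[274 261   9  40 276] [278.1 280.2] z 0.144 r 13.6 ang 2.3439
[274 261   9  40 276] [278.1 280.2] z 0.15 r 10.2 ang 2.3108
[274 261   9  40 276] [278.1 280.2] z 0.186 r 10.6 ang -0.5728
```

View pics/w5.png

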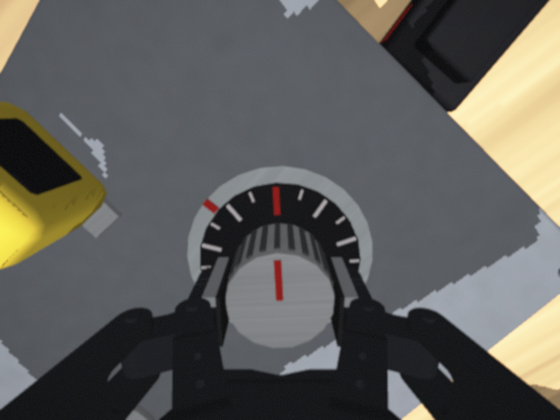

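The dial stands at 87: about -0.81 by camera, -0.82 by tool turn. Now left by 1.57.

Emit:
servo_tool(
  increments=[
    [0, 0, 0, -0.08, 0, 0, 40],
    [0, 0, 0, -0.2, 0, 0, 40],
    [0, 0, 0, -0.32, 0, 0, 40],
    [0, 0, 0, -0.44, 0, 0, 40],
    [0, 0, 0, -0.56, 0, 0, 40],
    [0, 0, 0, -0.68, 0, 0, 40],
    [0, 0, 0, -0.76, 0, 0, 40],
    [0, 0, 0, -0.78, 0, 0, 40],
  ],
)

```text
time_s: 6.78
position: [0.5848, -0.0251, 0.1578]
tool_rot: [0.032, 0.707, 0.03, -0.706]
contact_force: [1.8, -3.0, -14.2]
finger_gap: 0.518
```

Emit:
servo_tool(
  increments=[
    [0, 0, 0, -0.08, 0, 0, 40],
    [0, 0, 0, -0.18, 0, 0, 40],
    [0, 0, 0, -0.29, 0, 0, 40],
    [0, 0, 0, -0.4, 0, 0, 40],
    [0, 0, 0, -0.5, 0, 0, 40],
    [0, 0, 0, -0.58, 0, 0, 40],
    [0, 0, 0, -0.62, 0, 0, 40],
    [0, 0, 0, -0.62, 0, 0, 40],
  ],
)

```text
time_s: 7.78
position: [0.5849, -0.0253, 0.1578]
tool_rot: [0.246, 0.664, 0.244, -0.663]
contact_force: [3.3, -4.4, -15.4]
finger_gap: 0.526
```

```bash
python3 look.py w6
```

```text
7.775 [ 0.58485688 -0.02534367  0.15784775] F [  3.27  -4.35 -15.43] M [-0.63  -0.533  0.086] gap 0.5255675290997867 yawz -2.4345910201710126 q6 0.7206645925716773 eff6 -0.663537047803402
[320 179  14  16 115] [326.3 186.3] z 0.144 r 46.5 ang 0.17
[320 179  14  16 115] [326.3 186.3] z 0.15 r 47.3 ang 0.2022
[320 179  14  16 115] [326.3 186.3] z 0.186 r 53.0 ang 0.3726
[272 186   9  30 213] [276.1 200.4] z 0.144 r 32.7 ang 0.7533
[272 186   9  30 213] [276.1 200.4] z 0.15 r 34.4 ang 0.7495
[272 186   9  30 213] [276.1 200.4] z 0.186 r 44.7 ang 0.7331
[274 261  10  40 285] [278.5 280.3] z 0.144 r 13.4 ang -2.4597
[274 261  10  40 285] [278.5 280.3] z 0.15 r 9.9 ang -2.4681
[274 261  10  40 285] [278.5 280.3] z 0.186 r 10.9 ang 0.7351
```

View pics/w6.png

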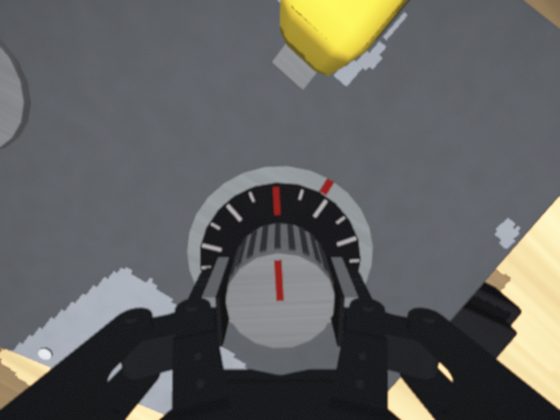

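Emit:
servo_tool(
  increments=[
    [0, 0, 0, -0.06, 0, 0, 40],
    [0, 0, 0, -0.12, 0, 0, 40],
    [0, 0, 0, -0.16, 0, 0, 40],
    [0, 0, 0, -0.175, 0, 0, 40],
    [0, 0, 0, -0.175, 0, 0, 40],
  ],
)

```text
time_s: 8.45
position: [0.585, -0.0254, 0.1578]
tool_rot: [0.302, 0.64, 0.3, -0.64]
contact_force: [4.2, -2.6, -16.4]
finger_gap: 0.521
```

```bash
python3 look.py w7
```

```text
8.45 [ 0.58495061 -0.0254489   0.15783369] F [  4.22  -2.58 -16.36] M [-0.483 -0.533 -0.018] gap 0.5209422783807987 yawz -2.261350046414352 q6 0.5474822454680307 eff6 -0.25179941207170486
[272 186   9  30 210] [276.1 200.3] z 0.144 r 32.6 ang 0.922
[272 186   9  30 210] [276.1 200.3] z 0.15 r 34.4 ang 0.9185
[272 186   9  30 210] [276.1 200.3] z 0.186 r 44.7 ang 0.903
[332 188  15  15 111] [338.9 195.2] z 0.144 r 46.7 ang 0.1666
[332 188  15  15 111] [338.9 195.2] z 0.15 r 47.2 ang 0.2078
[332 188  15  15 111] [338.9 195.2] z 0.186 r 51.7 ang 0.4327
[274 261   9  40 280] [278.5 280.2] z 0.144 r 13.4 ang -2.2757
[274 261   9  40 280] [278.5 280.2] z 0.15 r 9.9 ang -2.2803
[274 261   9  40 280] [278.5 280.2] z 0.186 r 10.9 ang 0.895
```

View pics/w7.png

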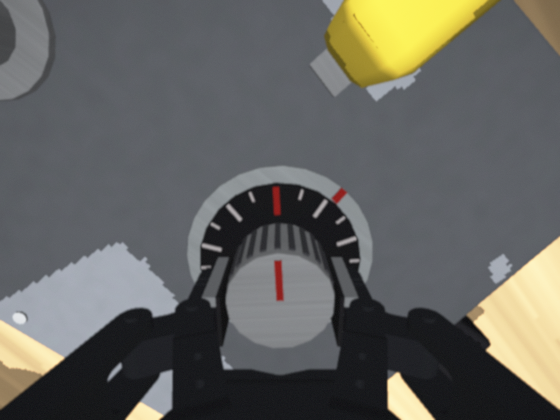

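The dial is at 12 (about 0.752). Now slowly right, reading torque as it goes.

Emit:
servo_tool(
  increments=[
    [0, 0, 0, 0.02, 0, 0, 40],
    [0, 0, 0, 0.04, 0, 0, 40],
    [0, 0, 0, 0.06, 0, 0, 40],
    [0, 0, 0, 0.08, 0, 0, 40],
    [0, 0, 0, 0.1, 0, 0, 40],
    [0, 0, 0, 0.12, 0, 0, 40],
    [0, 0, 0, 0.14, 0, 0, 40],
  ],
)

```text
time_s: 9.38
position: [0.5849, -0.0254, 0.1578]
tool_rot: [0.256, 0.66, 0.254, -0.659]
contact_force: [3.1, -1.7, -15.1]
finger_gap: 0.52
```

```bash
cat > st.py <<'E'
from rig import bot
from h import *
s=bot.state();R=Ro.from_quat(np.roll(s['tool_rot'],-1)).as_matrix()
y=np.unwrap([0,np.arctan2(R[1,2],R[0,2])-(-2.26135)])[1]
print(round(s['time_s'],3),'dial~',round(0.752+y,4),'F',s['contact_force'].round(2),'M',s['moment'].round(3),'Mtoolx',round(float(R[:,0]@s['moment']),3),'eff6',round(s['joint_efforts'][5],3),'qv6',round(s['qvel'][5],4))
E
python3 st.py
```

```text
9.375 dial~ 0.6107 F [  3.07  -1.68 -15.07] M [-0.176 -0.34   0.126] Mtoolx -0.126 eff6 -0.367 qv6 0.1603
```

Emit:
servo_tool(
  increments=[
    [0, 0, 0, 0.02, 0, 0, 40],
    [0, 0, 0, 0.04, 0, 0, 40],
    [0, 0, 0, 0.06, 0, 0, 40],
  ],
)

```text
time_s: 9.75
position: [0.5848, -0.0254, 0.1578]
tool_rot: [0.236, 0.667, 0.234, -0.667]
contact_force: [3.4, -2.0, -15.8]
finger_gap: 0.517
```

```bash
python3 st.py
```

```text
9.75 dial~ 0.5493 F [  3.4   -2.   -15.84] M [-0.154 -0.348  0.152] Mtoolx -0.151 eff6 -0.36 qv6 0.1604
```

Emit:
servo_tool(
  increments=[
    [0, 0, 0, 0.015, 0, 0, 40],
    [0, 0, 0, 0.03, 0, 0, 40],
    [0, 0, 0, 0.04, 0, 0, 40],
  ],
)

```text
time_s: 10.12
position: [0.5848, -0.0253, 0.1578]
tool_rot: [0.222, 0.672, 0.22, -0.671]
contact_force: [2.7, -2.3, -15.5]
finger_gap: 0.523
```

```bash
python3 st.py
```

```text
10.125 dial~ 0.5087 F [  2.73  -2.28 -15.53] M [-0.188 -0.397  0.189] Mtoolx -0.188 eff6 0.004 qv6 0.0776
```

Emit:
servo_tool(
  increments=[
    [0, 0, 0, 0.015, 0, 0, 40],
    [0, 0, 0, 0.03, 0, 0, 40],
    [0, 0, 0, 0.04, 0, 0, 40],
  ],
)

```text
time_s: 10.5
position: [0.5848, -0.0253, 0.1578]
tool_rot: [0.209, 0.676, 0.207, -0.676]
contact_force: [3.1, -2.1, -16.0]
finger_gap: 0.519
```

```bash
python3 st.py
```

```text
10.5 dial~ 0.4679 F [  3.11  -2.05 -15.98] M [-0.148 -0.321  0.162] Mtoolx -0.162 eff6 0.009 qv6 0.0748
```

Emit:
servo_tool(
  increments=[
    [0, 0, 0, 0.015, 0, 0, 40],
    [0, 0, 0, 0.03, 0, 0, 40],
    [0, 0, 0, 0.04, 0, 0, 40],
  ],
)

```text
time_s: 10.88
position: [0.5848, -0.0253, 0.1578]
tool_rot: [0.195, 0.68, 0.193, -0.68]
contact_force: [2.5, -1.0, -13.8]
finger_gap: 0.522
```

```bash
python3 st.py
```

```text
10.875 dial~ 0.4271 F [  2.52  -0.98 -13.83] M [-0.055 -0.315  0.183] Mtoolx -0.183 eff6 0.002 qv6 0.0753
```

Emit:
servo_tool(
  increments=[
    [0, 0, 0, 0.015, 0, 0, 40],
    [0, 0, 0, 0.03, 0, 0, 40],
    [0, 0, 0, 0.04, 0, 0, 40],
  ],
)

```text
time_s: 11.25
position: [0.5848, -0.0253, 0.1578]
tool_rot: [0.181, 0.684, 0.179, -0.684]
contact_force: [2.3, -1.7, -14.9]
finger_gap: 0.519
```

```bash
python3 st.py
```

```text
11.25 dial~ 0.3863 F [  2.28  -1.74 -14.92] M [-0.083 -0.355  0.165] Mtoolx -0.164 eff6 -0.015 qv6 0.0747
```

Emit:
servo_tool(
  increments=[
    [0, 0, 0, 0.015, 0, 0, 40],
    [0, 0, 0, 0.03, 0, 0, 40],
    [0, 0, 0, 0.04, 0, 0, 40],
  ],
)

```text
time_s: 11.62
position: [0.5848, -0.0253, 0.1578]
tool_rot: [0.167, 0.688, 0.165, -0.687]
contact_force: [2.8, -1.7, -14.3]
finger_gap: 0.524
```

```bash
python3 st.py
```

```text
11.625 dial~ 0.3455 F [  2.82  -1.68 -14.27] M [-0.108 -0.324  0.144] Mtoolx -0.143 eff6 -0.03 qv6 0.0761
```

Emit:
servo_tool(
  increments=[
    [0, 0, 0, 0.015, 0, 0, 40],
    [0, 0, 0, 0.03, 0, 0, 40],
    [0, 0, 0, 0.04, 0, 0, 40],
  ],
)

```text
time_s: 12.0
position: [0.5848, -0.0253, 0.1578]
tool_rot: [0.153, 0.691, 0.151, -0.69]
contact_force: [2.3, -0.8, -13.9]
finger_gap: 0.522
```

```bash
python3 st.py
```

```text
12.0 dial~ 0.3047 F [  2.34  -0.82 -13.86] M [-0.004 -0.299  0.093] Mtoolx -0.093 eff6 -0.046 qv6 0.0755
```

Emit:
servo_tool(
  increments=[
    [0, 0, 0, 0.015, 0, 0, 40],
    [0, 0, 0, 0.03, 0, 0, 40],
    [0, 0, 0, 0.04, 0, 0, 40],
  ],
)

```text
time_s: 12.38
position: [0.5848, -0.0252, 0.1578]
tool_rot: [0.139, 0.694, 0.137, -0.693]
contact_force: [2.2, -0.3, -15.2]
finger_gap: 0.521
```

```bash
python3 st.py
```

```text
12.375 dial~ 0.2639 F [  2.22  -0.26 -15.24] M [-0.01  -0.286  0.114] Mtoolx -0.114 eff6 -0.058 qv6 0.0739
```

Emit:
servo_tool(
  increments=[
    [0, 0, 0, 0.015, 0, 0, 40],
    [0, 0, 0, 0.03, 0, 0, 40],
    [0, 0, 0, 0.04, 0, 0, 40],
  ],
)

```text
time_s: 12.75
position: [0.5848, -0.0252, 0.1578]
tool_rot: [0.124, 0.697, 0.123, -0.696]
contact_force: [1.8, -1.2, -13.7]
finger_gap: 0.525
```

```bash
python3 st.py
```

```text
12.75 dial~ 0.2231 F [  1.76  -1.16 -13.72] M [ 0.033 -0.3    0.075] Mtoolx -0.074 eff6 -0.074 qv6 0.0765
```

Emit:
servo_tool(
  increments=[
    [0, 0, 0, 0.015, 0, 0, 40],
    [0, 0, 0, 0.03, 0, 0, 40],
    [0, 0, 0, 0.04, 0, 0, 40],
  ],
)

```text
time_s: 13.12
position: [0.5848, -0.0252, 0.1578]
tool_rot: [0.11, 0.699, 0.109, -0.698]
contact_force: [1.8, -0.1, -14.0]
finger_gap: 0.524
```

```bash
python3 st.py
```

```text
13.125 dial~ 0.1824 F [  1.8   -0.1  -13.98] M [ 0.104 -0.308  0.157] Mtoolx -0.156 eff6 -0.044 qv6 0.076
```

Emit:
servo_tool(
  increments=[
    [0, 0, 0, 0.013, 0, 0, 40],
    [0, 0, 0, 0.025, 0, 0, 40],
  ],
)

```text
time_s: 13.38
position: [0.5848, -0.0252, 0.1578]
tool_rot: [0.101, 0.7, 0.1, -0.7]
contact_force: [2.4, -0.1, -14.6]
finger_gap: 0.522
```

```bash
python3 st.py
```

```text
13.375 dial~ 0.1566 F [  2.43  -0.06 -14.62] M [ 0.089 -0.275  0.259] Mtoolx -0.258 eff6 -0.069 qv6 0.0944
```

Emit:
servo_tool(
  increments=[
    [0, 0, 0, 0.01, 0, 0, 40],
    [0, 0, 0, 0.01, 0, 0, 40],
  ],
)

```text
time_s: 13.62
position: [0.5847, -0.0252, 0.1578]
tool_rot: [0.098, 0.701, 0.096, -0.7]
contact_force: [2.7, -1.5, -14.6]
finger_gap: 0.52
```

```bash
python3 st.py; python3 look.py w8
```

```text
13.625 dial~ 0.1464 F [  2.65  -1.54 -14.64] M [ 0.075 -0.302  0.067] Mtoolx -0.066 eff6 0.249 qv6 -0.0072
13.625 [ 0.58471747 -0.02518547  0.15779194] F [  2.65  -1.54 -14.64] M [ 0.075 -0.302  0.067] gap 0.52028365577494 yawz -2.866961635591217 q6 1.1531326749266337 eff6 0.2490803226828575
[285 167   9  15 112] [288.7 174.1] z 0.144 r 46.5 ang 0.1776
[285 167   9  15 112] [288.7 174.1] z 0.15 r 47.7 ang 0.184
[285 167   9  15 112] [288.7 174.1] z 0.186 r 54.7 ang 0.2168
[272 186   9  30 210] [276.  200.4] z 0.144 r 32.7 ang 0.3313
[272 186   9  30 210] [276.  200.4] z 0.15 r 34.4 ang 0.327
[272 186   9  30 210] [276.  200.4] z 0.186 r 44.7 ang 0.3082
[274 261   9  40 277] [278.3 280.2] z 0.144 r 13.3 ang -2.9195
[274 261   9  40 277] [278.3 280.2] z 0.15 r 9.9 ang -2.9373
[274 261   9  40 277] [278.3 280.2] z 0.186 r 10.9 ang 0.3345
```

View pics/w8.png

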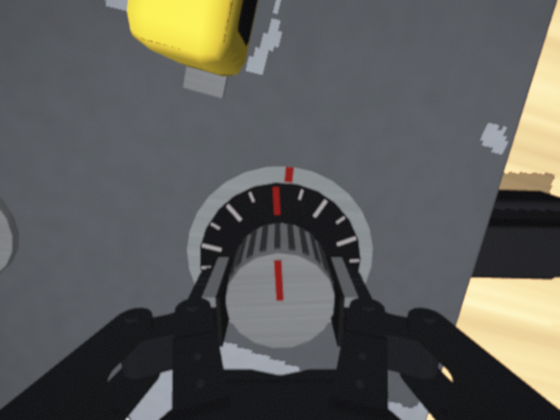

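Emit:
servo_tool(
  increments=[
    [0, 0, 0, 0.01, 0, 0, 40],
    [0, 0, 0, 0.02, 0, 0, 40],
  ],
)

```text
time_s: 13.92
position: [0.5847, -0.0252, 0.1578]
tool_rot: [0.09, 0.702, 0.089, -0.701]
contact_force: [2.0, -1.0, -14.8]
finger_gap: 0.519
```

```bash
python3 st.py
```

```text
13.925 dial~ 0.1259 F [  2.01  -1.   -14.77] M [ 0.126 -0.26   0.384] Mtoolx -0.383 eff6 0.088 qv6 0.0821
```

Torque has risen from about 0.1 to 0.38 N·m over 0.06 rad: the stop is felt at about 2 to 3 (0.126 rad). I check that nothing slipped, then release.

Emit:
servo_tool(
  increments=[
    [0, 0, 0, 0, 0, 0, 40],
    [0, 0, 0, 0, 0, 0, 40],
  ],
)

```text
time_s: 14.18
position: [0.5848, -0.0252, 0.1578]
tool_rot: [0.09, 0.702, 0.089, -0.701]
contact_force: [3.1, 0.5, -14.4]
finger_gap: 0.522
```

```bash
python3 st.py; python3 look.py w9
```

```text
14.175 dial~ 0.126 F [  3.06   0.49 -14.44] M [ 0.073 -0.256  0.19 ] Mtoolx -0.189 eff6 0.221 qv6 -0.0022
14.175 [ 0.58478362 -0.02518048  0.15783248] F [  3.06   0.49 -14.44] M [ 0.073 -0.256  0.19 ] gap 0.5217616797849273 yawz -2.887388993284402 q6 1.173566486727926 eff6 0.22073836997151375
[283 167   8  15 111] [286.7 174.2] z 0.144 r 46.4 ang 0.1786
[283 167   8  15 111] [286.7 174.2] z 0.15 r 47.5 ang 0.1837
[283 167   8  15 111] [286.7 174.2] z 0.186 r 54.7 ang 0.2099
[272 186   9  30 206] [276.  200.5] z 0.144 r 32.6 ang 0.3121
[272 186   9  30 206] [276.  200.5] z 0.15 r 34.4 ang 0.3077
[272 186   9  30 206] [276.  200.5] z 0.186 r 44.6 ang 0.2885
[274 261   9  40 277] [278.3 280. ] z 0.144 r 13.2 ang -2.9431
[274 261   9  40 277] [278.3 280. ] z 0.15 r 9.8 ang -2.9621
[274 261   9  40 277] [278.3 280. ] z 0.186 r 11.0 ang 0.3164
```

Emit:
servo_tool(
  increments=[
    [0, 0, 0, 0, 0, 0, 60],
    [0, 0, 0, 0, 0, 0, 80],
    [0, 0, 0, 0, 0, 0, 85],
    [-20, 0, 0, 0, 0, 0, 85],
    [-60, 0, 0, 0, 0, 0, 85],
    [-110, 0, 0, 0, 0, 0, 85],
    [-120, 0, 0, 0, 0, 0, 85],
    [-120, 0, 0, 0, 0, 0, 85],
  ],
)

```text
time_s: 15.22
position: [0.5848, -0.025, 0.2782]
tool_rot: [0.091, 0.702, 0.089, -0.701]
contact_force: [-0.3, 0.6, -0.6]
finger_gap: 0.995
```

```bash
python3 st.py; python3 look.py w10
python3 - <<'E'
from rig import bot
from h import *
s=bot.state();print(s['joint_pos'].round(3));print(rel(s,[.4707,.1275,.27],.176))
m=bot.camera_model('wrist');print(proj(m,[.5544,.1424,.2]))
E
```

```text
15.225 dial~ 0.1259 F [-0.35  0.6  -0.6 ] M [-0.003  0.022 -0.04 ] Mtoolx 0.04 eff6 0.0 qv6 -0.0006
15.225 [ 0.58475897 -0.02496248  0.27824579] F [-0.35  0.6  -0.6 ] M [-0.003  0.022 -0.04 ] gap 0.9947631489026842 yawz -2.887413994148022 q6 1.173407385754687 eff6 5.617272449853772e-05
[282 143   4   8  32] [283.5 146.5] z 0.144 r 46.6 ang 0.1784
[282 143   4   8  32] [283.5 146.5] z 0.15 r 47.2 ang 0.1814
[282 143   4   8  32] [283.5 146.5] z 0.186 r 51.2 ang 0.1981
[274 154   6  17  74] [276.6 162. ] z 0.144 r 33.2 ang 0.3263
[274 154   6  17  74] [276.6 162. ] z 0.15 r 34.1 ang 0.3233
[274 154   6  17  74] [276.6 162. ] z 0.186 r 39.9 ang 0.3082
[277 189   4  22  70] [278.5 199.3] z 0.144 r 0.9 ang 2.4106
[277 189   4  22  70] [278.5 199.3] z 0.15 r 1.4 ang 0.8226
[277 189   4  22  70] [278.5 199.3] z 0.186 r 11.3 ang 0.3219
[-0.144  0.395  1.384 -0.002  1.361  1.173]
(array([   6.8, -176.1,   71.6]), array([-3.0634e+00,  3.1000e-03, -4.0000e-04]), np.float64(-2.8874379735422404))
[ 42.94122866 201.6618623 ]
```

View pics/w10.png

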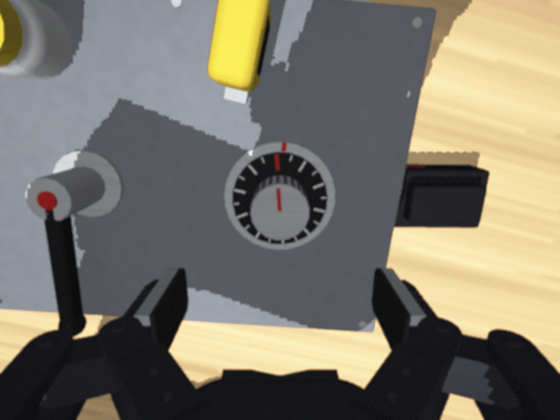

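Emit:
servo_tool(
  increments=[
    [-5, -20, 9, -0.17, 0, 0, 85],
    [-5, -40, 18, -0.34, 0, 0, 85],
    [-5, -60, 27, -0.51, 0, 0, 85],
    [-5, -80, 36, -0.68, 0, 0, 85],
    [-5, -100, 45, -0.85, 0, 0, 85],
    [-5, -120, 54, -1.02, 0, 0, 85],
    [-5, -140, 63, -1.19, 0, 0, 85],
    [-5, -160, 68, -1.36, 0, 0, 85],
  ],
)

```text
time_s: 16.27
position: [0.4769, 0.1133, 0.2803]
tool_rot: [0.512, 0.487, 0.512, -0.489]
contact_force: [0.1, -0.3, 0.0]
finger_gap: 0.997
```

Emit:
servo_tool(
  increments=[
    [0, 0, 0, -0.17, 0, 0, 85],
    [0, 0, 0, -0.34, 0, 0, 85],
    [0, 0, 0, -0.51, 0, 0, 85],
    [0, 0, 0, -0.68, 0, 0, 85],
    [0, 0, 0, -0.85, 0, 0, 85],
    [0, 0, 0, -1.02, 0, 0, 85],
    [0, 0, 0, -1.19, 0, 0, 85],
    [0, 0, 0, -1.36, 0, 0, 85],
  ],
)

```text
time_s: 17.27
position: [0.4762, 0.1132, 0.2788]
tool_rot: [0.703, 0.054, 0.707, -0.056]
contact_force: [-0.7, -1.1, -0.3]
finger_gap: 0.995
```

Run:
```python
from rig import bot
from h import *
s=bot.state();print(s['time_s'],s['position'],s['joint_pos'].round(3));print(rel(s,[.4707,.1275,.26],.176))
```

```text
17.275 [0.47619798 0.11318901 0.2787984 ] [ 0.113  0.256  1.596 -0.002  1.295 -1.301]
(array([18.8, 13.3, -7.6]), array([-0.3324, -0.0048,  0.0025]), np.float64(-0.15638024977616471))
```

Emit:
servo_tool(
  increments=[
    [5, 5, -3, -0.15, 0, 0, 85],
    [10, 10, -6, -0.3, 0, 0, 85],
    [19, 13, -7.5, -0.332, -0.005, 0.0025, 85],
    [19, 13, -7.5, -0.332, -0.005, 0.0025, 85],
    [19, 13, -7.5, -0.332, -0.005, 0.0025, 85],
  ],
)

```text
time_s: 17.9
position: [0.4707, 0.127, 0.2596]
tool_rot: [0.704, -0.061, 0.705, 0.061]
contact_force: [0.2, 0.1, -0.3]
finger_gap: 0.992
```

Run:
```python
from rig import bot
from h import *
s=bot.state();print(s['time_s'],s['position'],s['joint_pos'].round(3),s['qvel'].round(3));print(rel(s,[.4707,.1275,.26],.176))
m=bot.camera_model('wrist');p,d=bot.capture('wrist');im=p[:,:,::-1].copy();cv2.imwrite('pics/w11.png',im)
for q in ([.5544,.1424,.2],[.4707,.1275,.195]): print(proj(m,q))
b=im.astype(int);red=((b[...,2]-np.maximum(b[...,1],b[...,0]))>70).astype(np.uint8)
n,l,st,ce=cv2.connectedComponentsWithStats(red)
for i in range(1,n):
    if st[i][4]>30: print(st[i],ce[i],cast(m,*ce[i],.2))
for u,v in((100,100),):pass
```

```text
17.9 [0.47070895 0.12699354 0.25961178] [ 0.141  0.27   1.633 -0.     1.239 -1.603] [-0.001 -0.005 -0.007  0.001  0.001 -0.008]
(array([-0.4,  0.5,  0.1]), array([-0.0026, -0.0003,  0.0001]), np.float64(0.1734338899928455))
[279.99048504 333.60039786]
[279.75547729 225.95929108]
[272 325  18  15 209] [280.53110048 331.70813397] [0.55264662 0.14250609 0.2       ]
```

View pics/w11.png

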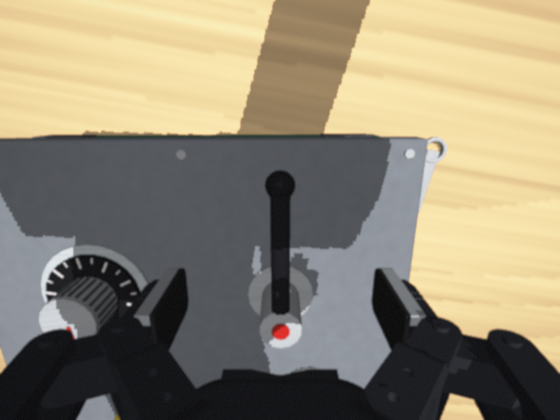

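Emit:
servo_tool(
  increments=[
    [25, 0.4, 0, 0, 0, 0, 60],
    [55, 0.4, 0, 0, 0, 0, 50],
    [80, 0.4, 0, 0, 0, 0, 40],
    [92, 0.4, 0, 0, 0, 0, 30],
    [92, 0.4, 0, 0, 0, 0, 22],
    [92, 0.4, 0, 0, 0, 0, 10],
    [92, 0.4, 0, 0, 0, 0, 10],
    [92, 0.4, 0, 0, 0, 0, 10],
  ],
  squeeze=40,
)

```text
time_s: 18.95
position: [0.4712, 0.1274, 0.1684]
tool_rot: [0.705, -0.061, 0.704, 0.061]
contact_force: [-0.5, -1.5, 5.5]
finger_gap: 0.154
```

```bash
cat > arc.py <<'E'
from rig import bot
from h import *
H=np.array([.5544,.1424])
s=bot.state();p=s['position'];R=Ro.from_quat(np.roll(s['tool_rot'],-1)).as_matrix()
v=p[:2]-H;print('t',s['time_s'],'p',p.round(4),'F',s['contact_force'].round(1),'M',s['moment'].round(2),'gap mm',s['finger_gap']*85,'q6',s['joint_pos'][5].round(3))
a=np.arctan2(v[1],v[0])%(2*np.pi);r=np.hypot(*v);print('r',r.round(4),'handle ang by pos',(np.pi+.176-a).round(4),'by yaw',.176-np.arctan2(R[1,2],R[0,2]))
r=.086
for t in np.arange(.06,.56,.06):
    q=H+r*np.array([np.cos(a-t),np.sin(a-t)])
    d=R.T@np.array([*(q-p[:2]),0])*1000;print(round(t,2),d.round(1))
E
python3 arc.py
```

```text
t 18.95 p [0.4712 0.1274 0.1684] F [-0.5 -1.5  5.5] M [-0.22  0.15  0.03] gap mm 13.079994849943773 q6 -1.603
r 0.0846 handle ang by pos -0.0022 by yaw 0.0021063495414840316
0.06 [-0.   5.2 -1.3]
0.12 [-0.  10.3 -0.8]
0.18 [-0.  15.4 -0.1]
0.24 [-0.  20.4  1. ]
0.3 [-0.  25.4  2.3]
0.36 [-0.  30.3  4. ]
0.42 [-0.  35.1  5.9]
0.48 [ 0.  39.7  8.1]
0.54 [ 0.  44.3 10.6]
```

Emit:
servo_tool(
  increments=[
    [0, 2.5, 0, 0.03, 0, 0, 10],
    [0, 5.1, 0.15, 0.06, 0, 0, 10],
    [0, 7.6, 0.4, 0.09, 0, 0, 10],
    [0, 10.1, 0.6, 0.12, 0, 0, 10],
    [0, 12.6, 1, 0.15, 0, 0, 10],
  ],
)

```text
time_s: 19.58
position: [0.4699, 0.1402, 0.1685]
tool_rot: [0.708, -0.008, 0.707, 0.008]
contact_force: [-1.0, -1.5, 2.3]
finger_gap: 0.159
```

```bash
python3 arc.py|head -2
```

```text
t 19.575 p [0.4699 0.1402 0.1685] F [-1.  -1.5  2.3] M [-0.32  0.2   0.12] gap mm 13.478346586752622 q6 -1.424
r 0.0845 handle ang by pos 0.1499 by yaw 0.1541604683483133
```

Emit:
servo_tool(
  increments=[
    [0, 3.4, 0.1, 0.04, 0, 0, 10],
    [0, 6.8, 0.3, 0.08, 0, 0, 10],
    [0, 10.1, 0.6, 0.12, 0, 0, 10],
    [0, 13.5, 1.1, 0.16, 0, 0, 10],
  ],
)

```text
time_s: 20.08
position: [0.4707, 0.154, 0.1685]
tool_rot: [0.706, 0.05, 0.705, -0.05]
contact_force: [0.5, -2.5, 1.9]
finger_gap: 0.156
```

```bash
python3 arc.py|head -2
```

```text
t 20.075 p [0.4707 0.154  0.1685] F [ 0.5 -2.5  1.9] M [-0.31  0.12  0.17] gap mm 13.27946079023741 q6 -1.235
r 0.0845 handle ang by pos 0.3134 by yaw 0.31646120044526993
```

The handle is past 0.15 rad with low force, so the lock is open. I continue.

Emit:
servo_tool(
  increments=[
    [0, 5.1, 0.15, 0.06, 0, 0, 10],
    [0, 10.1, 0.6, 0.12, 0, 0, 10],
    [0, 15.1, 1.4, 0.18, 0, 0, 10],
    [0, 20.1, 2.4, 0.24, 0, 0, 10],
    [0, 25, 3.8, 0.3, 0, 0, 10],
    [0, 29.8, 5.4, 0.36, 0, 0, 10],
    [0, 34.4, 7.3, 0.42, 0, 0, 10],
  ],
)

```text
time_s: 20.95
position: [0.4827, 0.1875, 0.1685]
tool_rot: [0.68, 0.197, 0.679, -0.196]
contact_force: [-0.6, 0.2, 0.1]
finger_gap: 0.153
```

```bash
python3 arc.py|head -2
```

```text
t 20.95 p [0.4827 0.1875 0.1685] F [-0.6  0.2  0.1] M [-0.04 -0.03  0.29] gap mm 12.995060519638333 q6 -0.753
r 0.0846 handle ang by pos 0.7374 by yaw 0.739255894997316
```

Emit:
servo_tool(
  increments=[
    [0, 4.2, 0.1, 0.05, 0, 0, 10],
    [0, 8.4, 0.4, 0.1, 0, 0, 10],
    [0, 12.6, 1, 0.15, 0, 0, 10],
    [0, 16.8, 1.7, 0.2, 0, 0, 10],
    [0, 20.9, 2.6, 0.25, 0, 0, 10],
    [0, 23.4, 3.3, 0.28, 0, 0, 10],
  ],
)

```text
time_s: 21.7
position: [0.4982, 0.2059, 0.1685]
tool_rot: [0.645, 0.29, 0.645, -0.29]
contact_force: [-0.3, 0.7, 0.1]
finger_gap: 0.151
```

```bash
python3 arc.py|head -2
```

```text
t 21.7 p [0.4982 0.2059 0.1685] F [-0.3  0.7  0.1] M [0.08 0.01 0.25] gap mm 12.847469590090034 q6 -0.445
r 0.0848 handle ang by pos 1.0217 by yaw 1.0209483170352989
```

Emit:
servo_tool(
  increments=[
    [0, 1.3, 0, 0.015, 0, 0, 10],
    [0, 2.5, 0, 0.03, 0, 0, 10],
    [0, 3.4, 0.1, 0.04, 0, 0, 10],
  ],
)

```text
time_s: 22.08
position: [0.5004, 0.2079, 0.1684]
tool_rot: [0.639, 0.303, 0.639, -0.303]
contact_force: [-4.2, -3.7, 5.0]
finger_gap: 0.154
```

```bash
python3 arc.py|head -2
```

```text
t 22.075 p [0.5004 0.2079 0.1684] F [-4.2 -3.7  5. ] M [-0.62  0.56  0.46] gap mm 13.109386333182087 q6 -0.402
r 0.0849 handle ang by pos 1.0576 by yaw 1.0613976353965846
```

The handle is at its stop (1.05, force rising). Release and lift.

Emit:
servo_tool(
  increments=[
    [0, 0, 0, 0, 0, 0, 30],
    [0, 0, 0, 0, 0, 0, 40],
    [0, 0, 0, 0, 0, 0, 45],
    [-25, 0, 0, 0, 0, 0, 45],
    [-70, 0, 0, 0, 0, 0, 45],
    [-120, 0, 0, 0, 0, 0, 45],
    [-130, 0, -40, 0, 0, 0, 45],
    [-130, 0, -80, 0, 0, 0, 45],
  ],
)

```text
time_s: 23.08
position: [0.4497, 0.2705, 0.2997]
tool_rot: [0.639, 0.304, 0.638, -0.302]
contact_force: [0.2, 0.2, 0.2]
finger_gap: 0.528
```

Emit:
servo_tool(
  increments=[
    [0, 30, -50, 0, 0, 0, 45],
    [0, 50, -60, 0, 0, 0, 45],
    [0, 50, -60, 0, 0, 0, 45],
  ],
)

```text
time_s: 23.45
position: [0.4505, 0.3499, 0.2995]
tool_rot: [0.64, 0.304, 0.638, -0.302]
contact_force: [0.1, -0.1, 0.6]
finger_gap: 0.527
```

Run:
```python
from rig import bot
from h import *
s=bot.state();print(s['time_s'],s['position'],s['contact_force'],s['joint_pos'].round(2))
ims=[]
for n in('top','side'):
    p,_=bot.capture(n);im=p[:,:,::-1].copy();cv2.imwrite(f'pics/{n}9.png',im)
    x0,x1,y0,y1=(180,410,130,300) if n=='top' else (215,375,150,340)
    a=cv2.imread(f'pics/{n}0.png')[y0:y1,x0:x1];b=im[y0:y1,x0:x1]
    cv2.imwrite(f'pics/{n}9z.png',cv2.resize(np.hstack([a,b]),None,fx=1.7 if n=='top' else 2.4,fy=1.7 if n=='top' else 2.4,interpolation=cv2.INTER_CUBIC))
```

```text
23.45 [0.45050143 0.34990218 0.29949368] [ 0.07791515 -0.09308303  0.619042  ] [ 0.56  0.35  1.39 -0.    1.4  -0.13]
```

View pics/top9z.png

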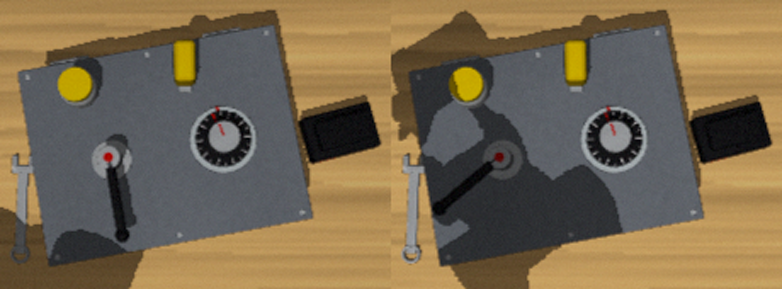

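View pics/side9z.png

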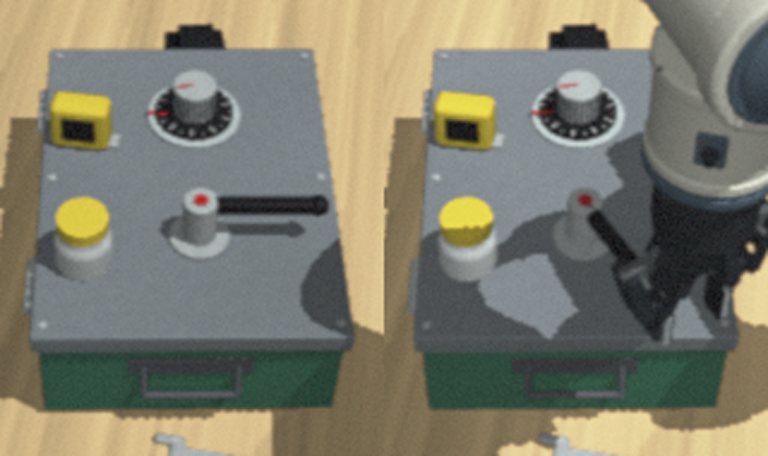

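Run:
```python
from rig import bot
from h import *
m=bot.camera_model('top');im=cv2.imread('pics/top9.png');b=im.astype(int)
red=((b[...,2]-b[...,1])>60)&((b[...,2]-b[...,0])>60)
ys,xs=np.nonzero(red[200:240,230:260]);h=cast(m,xs.mean()+230,ys.mean()+200,.2)
g=im.max(2);k=np.zeros(g.shape,np.uint8);k[225:265,195:245]=(g<35)[225:265,195:245]
n,l,st,ce=cv2.connectedComponentsWithStats(k);i=1+st[1:,4].argmax();ys,xs=np.nonzero(l==i);print(st[i])
P=np.array([cast(m,x,y,.193)[:2] for x,y in zip(xs,ys)],np.float32)
vx,vy,x0,y0=cv2.fitLine(P,cv2.DIST_HUBER,0,.01,.01).ravel();a=np.arctan2(vy,vx)
a=a if vx<0 else np.arctan2(-vy,-vx);print('hub',h,'handle',np.pi+.176-a)
```

```text
[204 225  36  32 297]
hub [0.55537687 0.14325804 0.2       ] handle 1.0437481
```

Handle measured at 1.04 rad; jar, tape, battery and wrench are where they were; the dial is at its stop and the arm is clear. I hand in.

```bash
python3 -c "
from rig import bot
print(bot.sign_off())"
```

```text
the job is handed in; nothing more can be done
None
```

The strongbox is unlocked: the bolt handle is turned right to its stop, and the job was handed in at about 23.5 s of the 67 s allowed. The sign-off gave no verdict.

- **Dial:** One grasp served all three turns. I went right to 87 (camera and tool turn both gave about −0.81 rad), then left to 12 (about 0.75 rad). I then turned slowly right until the torque rose from about 0.1 to 0.38 N·m near 0.126 rad. After release the dial sat at about 0.145 rad, a slight spring-back of about 0.02 rad but well inside the allowed range.
- **Handle:** It passed its locked limit of 0.15 rad with only a few newtons of force, so the lock was open. It reached its stop at about 1.05 rad. The last top view measured 1.04 rad against the 0.97 needed.
- **Surroundings:** In the last top view the jar, tape measure, battery and wrench look where they were at the start, compared by eye. The jar and tape measure agree in the side view. The arm was clear, with external force about zero.
- **Disagreements:** The wrist and top cameras placed the dial's centre about 2 mm apart in y, within the calibration tolerance. The torque readings had about 0.05 N·m of noise, so I confirmed the stop over several small steps.

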